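Start a coach screw in its pilot hole with the nut driver

ROBOT

A 7-joint arm with a two-finger parallel gripper is mounted at the origin on a cart in front of the work surface, level with it; the furniture and walls round the work are solid. World frame = base frame: x ahead of the robot, y to its left, z up, the work surface at z = 0. Lengths are in m, angles in rad, forces in N, time in s.
With the tool pointing down it reaches from about 0.4 to 0.75 m from the base axis. Payload 19.5 kg.
Tool frame: the origin (TCP) lies midway between the tips of the shut fingers; the grasp point (between the pads) lies 19 mm behind it; z points along the fingers, y is the line along which they close (so a half turn about z gives the same grasp; the last joint's range is limited). The gripper opens to 85 mm and grips with 20 to 120 N. Pads are 22 mm wide; open, the fingers measure 114 mm over their backs; the gripper's body (76 mm by 85 mm) begins 54 mm behind the grasp point. The pads swing forward as they close: fully open they stand 13 mm farther back than shut.
Start: joints at [-0.042, 0.707, -0.028, 1.485, 0.022, 0.951, -0.075], TCP at [0.575, 0, 0.231] pointing down, gripper open.
Joint ranges: [-2.71, 2.71], [-0.32, 2.16], [-1.57, 1.52], [0, 2.45], [-1.46, 4.6], [0, 2.02], [-2.83, 2.83]. Speed limits (rad/s): [1.89, 1.89, 2.57, 2.57, 3.01, 3.01, 3.01].

INTERFACE

Orientations are given as a rotation vector (axis times angle).
In Python, from station import bot gives the robot as it stands. The module is installed in compiled form; this text tells all that it offers.
- The arm moves only by the tool drive_tool, never from a script. Its arguments are lists of equal length, an entry for each row: "travel": the shift along the tool's x, y, z each as a share of 50 mm, from -1 to 1, a list of three; "dr": the turn, a rotation vector about the tool's x, y, z each as a share of 4 degrees, from -1 to 1, a list of three. In form: {"travel": [[dx, dy, dz], ...], "dr": [[wx, wy, wz], ...]}. A call has 1 to 5 rows; each row shifts and turns the commanded pose from where the row before left it, along the tool's axes as they then stand; what a row does not reach is not made up. A row lasts 1/10 s, in which the tool goes at most 50 mm and 8.59 degrees, less where a joint would pass 70% of its speed; a pose out of reach is approached as far as the arm can. A call with a number of a shift or a turn outside -1 to 1 is refused whole. A call with a gripper value outside its range is refused whole. "gripper" is the closure, from -1 (fully open) to 1 (shut), so that 0 is half open, set as the call begins (left out, the last holds). The fingers move at their own pace and stop on an object; "force" is the grip in N (left out, the last holds). Time passes only in rows, so rows that do not move let the fingers close. It gives the time, the measured TCP pose, the force, the opening and the grip force at its end, in the units of the state.
- bot.state(): the state, without advancing time (a new reading comes with each control period).
- bot.read_camera(name): name is "scene" or "side" or "wrist"; returns (picture, depth): 480x640x3 uint8, red, green, blue; 480x640 float32, m along the optical axis (not along the pixel's ray), 0 where there is no reading.
- bot.get_calibration(name): a dict with "fx", "fy", "cx", "cy" (pixels), "k1" (the pictures are not rectified: a ray, as slopes to the right and down, at radius r is drawn at 1 + k1 r^2 times it, then the intrinsics apply), "origin" and "attitude" of the camera in the world; the wrist camera has in their place "hand_eye" (4x4, takes a point from camera to tool coordinates, whose origin is the TCP and whose axes are the flange's). Camera axes: x right, y down, z forward; pixel columns grow to the right and rows downward; lengths in m; the calibration is good to about 2 mm. A picture is of the moment at which its call begins: read the wrist's pose just before it. get_calibration takes no time and is no camera call.
- bot.job_done(): hands the job in; it is judged then, once.
The state is a dict: "time_s": time; "joints": joint angles; "qvel": joint speeds; "joint_efforts": joint torques, N m; "tcp_pos": TCP position; "ee_rot": TCP orientation; "ft_force": force on the tool from outside, world axes, zero at the start; "wrist_torque": the same for the moment, N m; "finger_gap": finger opening in m; "grip_force": force on a finger pad.
Only numpy, scipy, OpenCV 4.12 (cv2) and the standard library are available. Lean on these libraries where they do the work, as an engineer would, in place of code of your own. Each camera call takes 0.05 s, during which the arm holds its last target. There are 200 camera calls.

TASK

One of the two coach screws that hold the bearing housing on the timber is already home; the other still stands proud in its pilot hole. Take the nut driver out of the tool block, fit its socket fully over the head of the proud screw, and push down firmly along the screw while you turn it clockwise (seen from above) through one full turn, so that it cuts its first thread; do not force it. Then stand the driver back in its hole in the tool block, socket down, let go, and leave the other things on the bench where they lie.

Things in the scene. Friction and masses are not known exactly. Their poses are not given: they have to be found in the camera images.
- driver_grip (a point): Nut driver: centre of its black six-sided handle, 30 mm across flats, 64 mm long (48 mm at full width). It stands upright, socket down, in the tool block. On the axis, 87 mm above the socket's mouth; z points up along the driver, x is square to one pair of handle flats, so a grasp may close along x or 60 or 120 degrees from it
- driver_mouth (a point): Centre of the open lower end of the driver's socket (30 mm outside, 24 mm long); axes as driver_grip. The hexagon inside is 18.6 mm across flats, in line with the handle's flats, 11 mm deep with a flat end. Over the 17 mm screw head it has about 8 degrees of play either way; at a wrong angle it rides 2 to 11 mm too high on the head until turned into line
- driver: The nut driver as a whole, loose, about 0.16 kg, 119 mm long, 11 mm shaft; origin at the centre of its socket's mouth
- screw_head (a point): Proud steel coach screw: centre of the flat top of its hexagon head (17 mm across flats, x square to a pair of flats, 12 mm high, the top 3 mm chamfered, over a flange 23 mm wide, 2 mm thick); z up along the screw. At first 36 mm above the casting's foot. With the socket seated the driver's mouth is 11 mm below this point, its handle's centre 76 mm above
- screw: The proud coach screw, loose, 0.06 kg; origin at its point. It can lean about 0.06 rad in the hole. Pushed down with more than 8 to 12 N and turned clockwise from above, its thread cuts (0.03 N m) and it sinks 4.5 mm a turn, so the driver must follow; pushed less it only spins, unturned it does not go in, turned back under push it comes up again. 14 to 25 N is a good push; a force above 40 N on it is too much
- pilot_hole (a point): Centre of the mouth of the pilot hole in which the proud screw stands, on top of the casting's foot, 52 mm above the bench; z up. The screw's head starts 36 mm above it. The hole is 11 mm wide, and the screw's 10 mm shank reaches 24 mm down it at first
- bearer: Timber bearer 90x250x38 mm strapped to the bench (fixed), origin under its centre, y along it, with a grey cast bearing housing. Its foot is 44 mm wide (x), 154 mm long (y), top 52 mm above the bench; the round housing in the middle, 60 mm across, with grease nipple reaches 110 mm above the bench. The screws stand at y = +56 and -56 mm; which one is proud changes
- screw_home_head (a point): Centre of the top of the head of the other screw, which is home: 68 mm above the bench
- block_hole (a point): Centre of the mouth of the driver's hole, 33 mm across, 24 mm deep, flat bottom, 2 mm chamfer, in a fixed hardwood tool block 118x56x40 mm, 40 mm above the bench and 24 mm from the block's middle (-x end). The driver stands in it with its socket's mouth 24 mm below this point. Hexagon bits beside it reach 61 mm above the bench
- side_cutters: side cutters, 54x135x16 mm, lying flat; a bystander, loose; origin at the centre of its underside
- tape_measure: pocket tape measure, 62x80x32 mm, lying on its side; a bystander, loose; origin at the centre of its underside
- pliers: pliers, 63x186x16 mm, lying flat; a bystander, loose; origin at the centre of its underside
- pulley: turned aluminium pulley, 42 mm across, 26 mm high; a bystander, loose; origin at the centre of its underside
- drilled_block: milled aluminium block with bores, 36x50x26 mm; a bystander, loose; origin at the centre of its underside
- oil_bottle: small squeeze bottle with a nozzle, 40 mm across, 125 mm high, standing; a bystander, loose; origin at the centre of its underside
- marker: felt marker, 17x135x16 mm, lying; a bystander, loose; origin at the centre of its underside
Not all that is in view belongs to the job. What is shaped like the driver but pink or turquoise is not meant.

How it is judged:
On the way, in this order (a step that is already met when the one before it is completed fails the run):
1. the nut driver is lifted out of the tool block (height (world z) of driver_mouth above 0.045 m and contact force between the fingers and driver above 1 N), for 0.1 s.
2. its socket is fully over the head of the proud screw (horizontal distance between driver_mouth and screw_head below 0.004 m and z of driver_mouth in the frame of screw_head below -0.009 m and angle between the z axis of driver and the z axis of screw_head, either way round below 0.12 rad), for 0.1 s.
3. the screw has cut its first thread with the driver on it: gone in more than 3 mm (z of screw_head in the frame of pilot_hole below 0.033 m and z of driver_mouth in the frame of screw_head below -0.005 m), for 0.1 s.
At the end, for the whole second after the job is handed in: The screw stands in its pilot hole, upright within 0.15 rad, head within 6 mm of the hole's axis and less than 33 mm above the foot (3 mm in); the driver is at rest in its hole in the tool block, its mouth at least 18 mm down and within 8 mm of the axis, upright within 0.15 rad (z of screw_head in the frame of pilot_hole below 0.033 m and horizontal distance between screw_head and pilot_hole below 0.006 m and angle between each of screw_head, driver's own z axis and vertical below 0.15 rad and linear speed of each of screw, driver below 0.02 m/s and horizontal distance between driver_mouth and block_hole below 0.008 m and z of driver_mouth in the frame of block_hole below -0.018 m); the robot touches nothing.
It fails at once if the screw is forced: more than 40 N between the driver and the screw (contact force between driver and screw above 40 N).
It fails at once if the screw is handled with the fingers and not with the driver (contact force between the fingers and screw above 1 N).
It fails at once if a bystander is moved more than 30 mm (distance of any of side_cutters, tape_measure, pliers, pulley, drilled_block, oil_bottle, marker from where it was at the start of the episode above 0.03 m).
It also fails if it takes over 72 s, if anything falls off the work surface, if the arm or the gripper's body presses on something with over 40 N, if the wrist force passes 120 N, or if a joint passes its speed limit or range.

## Working session

There is one attempt and no reset: what is moved stays moved. The work goes in short steps, Python scripts to look and compute and a tool call to move; the robot and the scene stay as the last step left them, time stands still between calls to the robot, and variables do not carry over. Pictures are saved under pics/ and viewed, at most 10 in all, crops included, and the job is handed in when it is done.

Besides the shell and the picture viewer there is one more tool, called after ">>>" as name(argument=value, ...) on one line, values as JSON. drive_tool: Moves the arm, as the interface text tells. Its arguments: {"type":"object","properties":{"travel":{"type":"array","items":{"type":"array","items":{"type":"number"}}},"dr":{"type":"array","items":{"type":"array","items":{"type":"number"}}},"gripper":{"type":"number"},"force":{"type":"number"}},"required":["travel","dr"]}

```bash
mkdir -p pics
cat > h.py <<'E'
import numpy as np,cv2
from station import bot
from scipy.spatial.transform import Rotation as R
def cam(n):
    s=bot.state(); p,d=bot.read_camera(n); c=bot.get_calibration(n)
    if n=='wrist':
        T=np.eye(4);T[:3,:3]=R.from_rotvec(s['ee_rot']).as_matrix();T[:3,3]=s['tcp_pos'];T=T@np.array(c['hand_eye'])
    else:
        T=np.eye(4);a=np.array(c['attitude'],float)
        T[:3,:3]=a if a.shape==(3,3) else R.from_rotvec(a).as_matrix() if a.size==3 else R.from_quat(a).as_matrix()
        T[:3,3]=c['origin']
    return p,d,c,T
def rays(uv,c,T):
    uv=np.asarray(uv,float).reshape(-1,2)
    K=np.array([[c['fx'],0,c['cx']],[0,c['fy'],c['cy']],[0,0,1]])
    q=cv2.undistortPoints(uv[:,None],K,np.array([c['k1'],0,0,0,0.]))[:,0]
    return np.c_[q,np.ones(len(q))]
def plane(uv,z,c,T):
    r=rays(uv,c,T)@T[:3,:3].T
    return T[:3,3]+r*((z-T[2,3])/r[:,2])[:,None]
def cloud(d,c,T):
    v,u=np.mgrid[:480,:640]
    r=rays(np.c_[u.ravel(),v.ravel()],c,T)*d.reshape(-1,1)
    return (r@T[:3,:3].T+T[:3,3]).reshape(480,640,3)
def save(n,p): cv2.imwrite('pics/'+n+'.png',p[:,:,::-1])
E
python3 - <<'E'
from h import *
print(bot.state())
for n in('scene','side','wrist'):
    p,d,c,T=cam(n);print(n,c);save(n+'0',p);np.savez('pics/%s0.npz'%n,p=p,d=d,T=T)
E
```

```text
{'time_s': 0.0, 'joints': array([-0.04167269,  0.70708923, -0.02760024,  1.48500884,  0.02201048,
        0.9509009 , -0.07548031]), 'qvel': array([-1.42081258e-03, -4.18169381e-04,  3.95133652e-04,  2.28614333e-04,
        5.23982203e-06, -2.71288154e-03, -2.87749411e-04]), 'joint_efforts': array([-3.35119905e-03, -8.83210659e+01,  1.23306759e+00, -2.36173260e+01,
        1.66974653e-02,  6.38553465e-03, -2.14882397e-05]), 'tcp_pos': array([ 5.74730511e-01, -2.79607696e-05,  2.30833211e-01]), 'ee_rot': array([-2.22093345e+00, -2.22090237e+00,  1.28539357e-03]), 'ft_force': array([0.03070605, 0.30707514, 0.13442228]), 'wrist_torque': array([ 0.0417616 ,  0.01371499, -0.00380411]), 'grip_force': 0.0, 'finger_gap': 0.08560271258348567}
scene {'fx': 494.5877370837835, 'fy': 494.5877370837835, 'cx': 321.3456359168704, 'cy': 236.97568060270078, 'k1': -0.03274763076938661, 'origin': array([0.10798739, 0.76366181, 0.9499132 ]), 'attitude': array([-0.68189175,  2.61453087, -1.11731661])}
side {'fx': 440.3271831371964, 'fy': 440.3271831371964, 'cx': 318.11030944139577, 'cy': 241.6317563025654, 'k1': -0.10013773027479643, 'origin': array([0.02022591, 0.79239326, 0.88120988]), 'attitude': array([-0.71641931,  2.53405505, -1.17826988])}
wrist {'fx': 424.3730046754696, 'fy': 424.3730046754696, 'cx': 322.2035554572066, 'cy': 236.77261676682923, 'k1': -0.07307309153741895, 'hand_eye': array([[ 9.17636918e-04, -9.58806992e-01, -2.84056877e-01,
         7.14480732e-02],
       [ 9.99999029e-01,  5.81944878e-04,  1.26616617e-03,
         9.99302016e-06],
       [-1.04870353e-03, -2.84057763e-01,  9.58806595e-01,
        -1.41708538e-01],
       [ 0.00000000e+00,  0.00000000e+00,  0.00000000e+00,
         1.00000000e+00]])}
```

View pics/scene0.png

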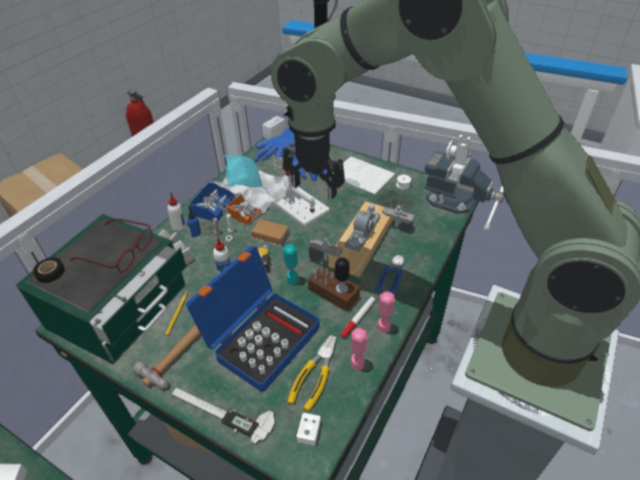

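View pics/wrist0.png

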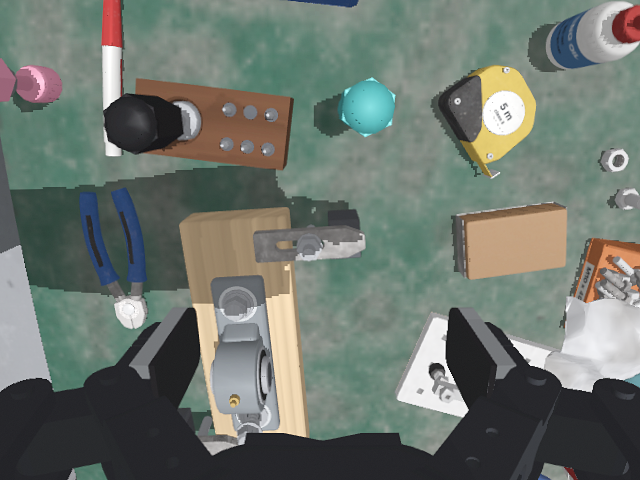

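The wrist view shows the driver (black handle, about 140,122) in its block, and the casting's two screws near (238,300) and (250,425). In the scene view the driver is at (342,270).

Run:
```python
from h import *
f=np.load('pics/wrist0.npz');d=f['d'];T=f['T'];p=f['p'];c=bot.get_calibration('wrist')
P=cloud(d,c,T)
def st(n,m):
    q=P[m&(d>0)];print(n,len(q),q.mean(0).round(4) if len(q) else '',q.min(0).round(4),q.max(0).round(4))
box=lambda u0,v0,u1,v1:(np.arange(640)[None]>=u0)&(np.arange(640)[None]<u1)&(np.arange(480)[:,None]>=v0)&(np.arange(480)[:,None]<v1)
Z=P[:,:,2]
st('bench',box(330,180,420,190))
b=box(90,80,220,170)
dr=b&(p.max(2)<70)&(Z>0.08);st('handle',dr)
zt=Z[dr].max();print('top',zt);st('top',dr&(Z>zt-0.006))
st('s1',box(215,280,262,320)&(Z>0.058)); print(np.percentile(Z[box(225,290,250,310)],[5,50,95]))
st('s2',box(225,400,275,445)&(Z>0.058)); print(np.percentile(Z[box(240,415,262,432)],[5,50,95]))
# timber edges
tm=box(170,200,320,440)&(Z>0.032)&(Z<0.044)
print('timber',cv2.minAreaRect(P[tm][:,:2].astype(np.float32)*1000))
ft=box(190,260,300,440)&(Z>0.048)&(Z<0.056)
print('foot',cv2.minAreaRect(P[ft][:,:2].astype(np.float32)*1000))
bl=box(120,70,300,175)&(Z>0.035)&(Z<0.044)
print('block',cv2.minAreaRect(P[bl][:,:2].astype(np.float32)*1000))
for n in('scene','side'):
    g=np.load('pics/%s0.npz'%n);Q=cloud(g['d'],bot.get_calibration(n),g['T'])
    near=lambda x,y,r:(np.hypot(Q[:,:,0]-x,Q[:,:,1]-y)<r)&(g['d']>0)
    h=P[dr].mean(0); m=near(h[0],h[1],.04)&(Q[:,:,2]>0.08)
    print(n,m.sum(),Q[m].mean(0),Q[m].max(0),Q[m].min(0))
# upscaled crops
i=cv2.resize(p[260:450,170:330],None,fx=3,fy=3,interpolation=2);save('crop',i)
```

```text
bench 895 [ 0.6214  0.0092 -0.0011] [ 0.5819  0.0047 -0.0035] [0.6614 0.0135 0.0017]
handle 3500 [0.4707 0.0661 0.1212] [0.4495 0.0482 0.0801] [0.4812 0.0828 0.1357]
top 0.3725984480289404Traceback (most recent call last):
  File "<stdin>", line 11, in <module>
  File "<stdin>", line 5, in st
    return umr_minimum(a, axis, None, out, keepdims, initial, where)
ValueError: zero-size array to reduction operation minimum which has no identity
```

Run:
```python
from h import *
f=np.load('pics/wrist0.npz');d=f['d'];T=f['T'];p=f['p'];c=bot.get_calibration('wrist')
P=cloud(d,c,T);P[d<=0]=-1
def st(n,m):
    q=P[m&(d>0)];print(n,len(q),*( [q.mean(0).round(4),q.min(0).round(4),q.max(0).round(4)] if len(q) else ''))
box=lambda u0,v0,u1,v1:(np.arange(640)[None]>=u0)&(np.arange(640)[None]<u1)&(np.arange(480)[:,None]>=v0)&(np.arange(480)[:,None]<v1)
Z=P[:,:,2]
b=box(90,80,220,170)
dr=b&(p.max(2)<70)&(Z>0.08)
st('top',dr&(Z>0.130))
sd=dr&(Z<0.12)&(Z>0.085);st('fullwidth',sd)
for s in [(215,280,262,320),(225,400,275,445)]:
    for z0,z1 in[(.058,.066),(.066,.072),(.072,.08),(.08,.095)]: st((s,z0),box(*s)&(Z>z0)&(Z<z1))
tm=box(170,200,320,440)&(Z>0.033)&(Z<0.043)
print('timber',cv2.minAreaRect(P[tm][:,:2].astype(np.float32)*1000))
ft=box(205,270,280,435)&(Z>0.048)&(Z<0.056)
print('foot',cv2.minAreaRect(P[ft][:,:2].astype(np.float32)*1000))
bl=box(120,70,300,175)&(Z>0.036)&(Z<0.044)&(p[:,:,0]>p[:,:,2]+25)
print('block',cv2.minAreaRect(P[bl][:,:2].astype(np.float32)*1000))
for n in('scene','side'):
    g=np.load('pics/%s0.npz'%n);Q=cloud(g['d'],bot.get_calibration(n),g['T'])
    m=(np.hypot(Q[:,:,0]-.47,Q[:,:,1]-.066)<.04)&(g['d']>0)&(Q[:,:,2]>0.08)
    print(n,m.sum(),Q[m].mean(0),Q[m].max(0),Q[m].min(0))
i=cv2.resize(p[60:450,80:330],None,fx=2.2,fy=1.5,interpolation=2)
a=cv2.resize(p[270:450,180:320],None,fx=3,fy=3,interpolation=2);b=cv2.resize(p[70:170,90:220],None,fx=2.8,fy=2.8,interpolation=2)
o=np.zeros((540,790,3),np.uint8);o[:540,:420]=a;o[:280,424:788]=b;save('crop',o)
```

```text
top 1576 [0.4655 0.0657 0.1328] [0.4515 0.052  0.13  ] [0.4796 0.0789 0.1357]
fullwidth 1016 [0.4766 0.0664 0.1035] [0.464  0.0488 0.0851] [0.4809 0.0827 0.12  ]
((215, 280, 262, 320), 0.058) 189 [ 0.5062 -0.0779  0.0633] [ 0.4958 -0.089   0.0582] [ 0.5134 -0.0719  0.066 ]
((215, 280, 262, 320), 0.066) 245 [ 0.5047 -0.0812  0.0671] [ 0.4973 -0.0881  0.066 ] [ 0.5126 -0.0737  0.0688]
((215, 280, 262, 320), 0.072) 0
((215, 280, 262, 320), 0.08) 0
((225, 400, 275, 445), 0.058) 46 [ 0.5132 -0.1905  0.0614] [ 0.508  -0.1933  0.058 ] [ 0.517  -0.1883  0.0649]
((225, 400, 275, 445), 0.066) 1 [ 0.5265 -0.163   0.0703] [ 0.5265 -0.163   0.0703] [ 0.5265 -0.163   0.0703]
((225, 400, 275, 445), 0.072) 204 [ 0.5131 -0.1857  0.0761] [ 0.5005 -0.1941  0.0724] [ 0.5271 -0.1559  0.0798]
((225, 400, 275, 445), 0.08) 225 [ 0.513  -0.1753  0.0867] [ 0.4976 -0.1952  0.08  ] [ 0.5272 -0.146   0.095 ]
timber ((512.4255981445312, -121.5157241821289), (223.91868591308594, 116.39178466796875), 88.98504638671875)
foot ((508.4189147949219, -137.25584411621094), (44.45310592651367, 154.0454559326172), 3.8636600971221924)
block ((488.6238098144531, 62.507015228271484), (56.38461685180664, 118.45960998535156), 82.36624908447266)
scene 2644 [0.46919285 0.04644104 0.55789512] [0.50645909 0.0834435  0.69648182] [0.4342577  0.02606711 0.08025981]
side 1931 [0.46891085 0.04754661 0.54881826] [0.50693963 0.08549029 0.6959453 ] [0.43468141 0.02669661 0.08023935]
```

View pics/crop.png

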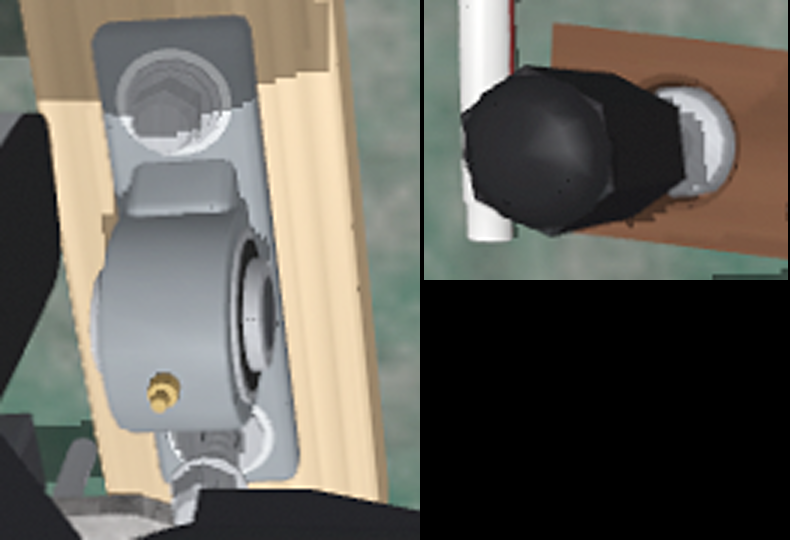

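The close-up shows that the near screw at (165,100) in the crop is home. The far one behind the housing, at (205,450), is proud, with its head at about (0.512, -0.193, 0.088). The driver's flats face roughly ±x. Before grasping, I'll look at the screw head from above.

>>> drive_tool(travel=[[-0.88,-0.25,0],[-0.88,-0.25,0],[-0.88,-0.25,0],[-0.88,-0.25,0],[-0.88,-0.25,0]], dr=[[0,0,0],[0,0,0],[0,0,0],[0,0,0],[0,0,0]])

```text
time_s: 0.65
tcp_pos: [0.5117, -0.2216, 0.2312]
ee_rot: [-2.221, -2.221, 0.0]
ft_force: [1.1, -0.1, -0.5]
finger_gap: 0.0857
grip_force: 0.0
```

>>> drive_tool(travel=[[0,0,0],[0,0,0],[0,0,0]], dr=[[0,0,0],[0,0,0],[0,0,0]])

```text
time_s: 0.95
tcp_pos: [0.5128, -0.2189, 0.2312]
ee_rot: [-2.22, -2.222, -0.001]
ft_force: [0.6, 0.7, -0.7]
finger_gap: 0.0855
grip_force: 0.0
```

Run:
```python
from h import *
s=bot.state();print(s['tcp_pos'],s['ee_rot'],s['joints'])
p,d,c,T=cam('wrist');P=cloud(d,c,T);P[d<=0]=-1;Z=P[:,:,2]
np.savez('pics/wrist1.npz',p=p,d=d,T=T)
m=(np.hypot(P[:,:,0]-.512,P[:,:,1]+.193)<.016)
for z0,z1 in[(.07,.076),(.076,.084),(.084,.086),(.086,.092)]:
    k=m&(Z>z0)&(Z<z1);q=P[k]
    if len(q): v,u=np.nonzero(k);print(z0,len(q),q.mean(0).round(4),q.min(0).round(4),q.max(0).round(4),u.mean(),v.mean(),cv2.minEnclosingCircle((q[:,:2]*1000).astype(np.float32)))
v,u=np.nonzero(m&(Z>.07));u0,v0=int(u.mean()),int(v.mean());print(u0,v0)
a=max(v0-50,0);save('screw1',cv2.resize(p[a:v0+50,u0-60:u0+60],None,fx=6,fy=6,interpolation=2)[:600]);print('crop origin',u0-60,a)
```

```text
[ 0.51282661 -0.21891657  0.23119364] [-2.21975958e+00 -2.22242165e+00 -5.83438513e-04] [ 0.38036915  0.67980004 -0.06510404  1.54902442  0.0509401   0.91471439
  0.29980544]
0.07 207 [ 0.5122 -0.1903  0.075 ] [ 0.5009 -0.2042  0.0728] [ 0.5229 -0.1819  0.076 ] 320.80193236714973 174.81642512077295 ((511.92822265625, -193.22178649902344), 11.476422309875488)
0.076 87 [ 0.511  -0.1903  0.0803] [ 0.5011 -0.203   0.076 ] [ 0.5228 -0.1825  0.084 ] 319.1609195402299 176.08045977011494 ((511.8663024902344, -193.2919158935547), 11.021489143371582)
0.084 146 [ 0.512  -0.192   0.0851] [ 0.5034 -0.2029  0.084 ] [ 0.5205 -0.1842  0.086 ] 320.541095890411 179.54109589041096 ((512.0588989257812, -193.29232788085938), 9.595982551574707)
0.086 361 [ 0.5119 -0.1932  0.0871] [ 0.5042 -0.2004  0.086 ] [ 0.5191 -0.1854  0.0892] 320.4432132963989 181.67036011080333 ((512.03125, -193.14932250976562), 7.8696088790893555)
314 353
crop origin 254 303
```

View pics/screw1.png

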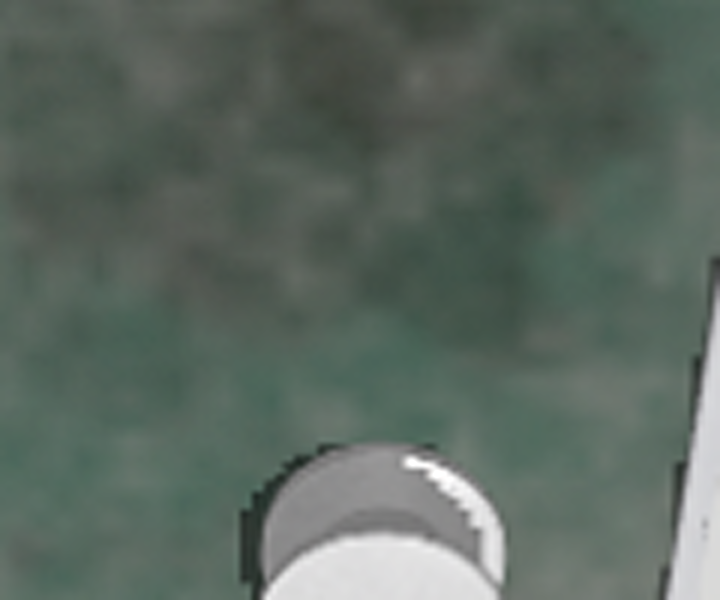

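The crop missed its mark: it shows some other round object, a white pulley. The head itself is at (320,181) in the full image, and its cloud centre is (0.512, -0.193). I'll crop there.

Run:
```python
from h import *
f=np.load('pics/wrist1.npz');p=f['p'];d=f['d'];T=f['T'];c=bot.get_calibration('wrist')
P=cloud(d,c,T);P[d<=0]=-1;Z=P[:,:,2]
q=P[(np.hypot(P[:,:,0]-.512,P[:,:,1]+.1932)<.0115)&(Z>.0795)]
a=np.arctan2(q[:,1]+.1932,q[:,0]-.512);r=np.hypot(q[:,1]+.1932,q[:,0]-.512)*1e3
for b in range(0,360,10):
    k=(np.abs((np.degrees(a)-b+180)%360-180)<6); print(b,np.sort(r[k])[-3:].round(1),end=' | ')
k=r>8.4;print('\ncorner phase deg (corners at this mod 60)',np.degrees(np.angle(np.exp(6j*a[k]).mean()))/6,abs(np.exp(6j*a[k]).mean()))
# handle of driver from first picture
f=np.load('pics/wrist0.npz');P0=cloud(f['d'],c,f['T']);q=P0[(np.hypot(P0[:,:,0]-.465,P0[:,:,1]-.0657)<.025)&(P0[:,:,2]>.085)&(P0[:,:,2]<.125)]
a=np.arctan2(q[:,1]-.0657,q[:,0]-.465);r=np.hypot(q[:,1]-.0657,q[:,0]-.465)
for b in range(-80,81,10):
    k=np.abs(np.degrees(a)-b)<5; print(b,(np.median(r[k])*1e3).round(1) if k.any() else '',end=' | ')
save('screw2',cv2.resize(p[156:206,290:350],None,fx=12,fy=12,interpolation=2))
```

```text
0 [7.8 7.8 8.5] | 10 [7.9 8.  8.5] | 20 [8.1 8.3 8.5] | 30 [8.9 9.1 9.6] | 40 [9.  9.3 9.6] | 50 [8.4 8.6 8.8] | 60 [8.4 8.5 8.6] | 70 [8.2 8.3 8.4] | 80 [8.4 8.6 8.8] | 90 [8.9 9.  9.3] | 100 [9.1 9.4 9.6] | 110 [8.6 8.9 9. ] | 120 [8.4 8.5 8.7] | 130 [8.4 8.6 8.7] | 140 [8.7 8.8 9. ] | 150 [9.2 9.5 9.7] | 160 [9.  9.2 9.5] | 170 [8.6 8.7 8.8] | 180 [8.6 8.6 8.6] | 190 [8.2 8.6 8.7] | 200 [8.2 8.3 8.7] | 210 [9.  9.4 9.7] | 220 [9.1 9.6 9.7] | 230 [8.6 8.7 8.8] | 240 [7.4 8.1 8.4] | 250 [7.4 7.9 8.4] | 260 [8.1 8.6 9.1] | 270 [9.2 9.7 9.8] | 280 [9.  9.3 9.8] | 290 [8.  8.5 9.1] | 300 [7.4 7.8 8.5] | 310 [7.8 8.3 8.4] | 320 [7.9 8.  8.5] | 330 [8.8 9.1 9.5] | 340 [9.  9.2 9.5] | 350 [7.9 8.1 8.7] | 
corner phase deg (corners at this mod 60) -23.621872751687675 0.32238828998895913
-80 16.4 | -70 15.5 | -60 15.1 | -50 15.2 | -40 15.7 | -30 16.8 | -20 16.0 | -10 15.1 | 0 14.8 | 10 14.8 | 20 15.5 | 30 16.5 | 40 15.9 | 50 15.1 | 60 14.9 | 70 15.0 | 80 15.6 |
```

View pics/screw2.png

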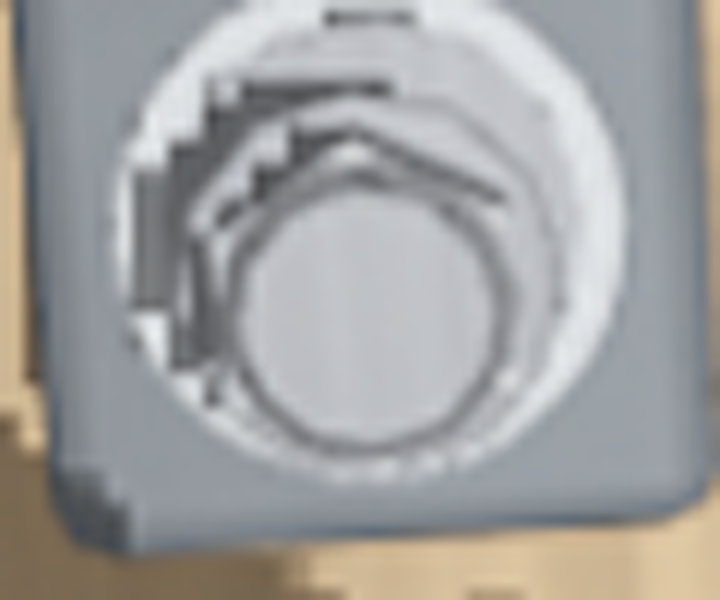

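The top-face ring is at (370,320) in this crop, with the upper hexagon corner at (350,130). The radius profile puts the screw's corners at about 35.5° mod 60, so its flats sit at about 5.5°. The driver's flats are at about 4°. I'll turn the tool so the later clockwise stroke has room, testing the sign on joint 7 first.

>>> drive_tool(travel=[[0,0,0],[0,0,0],[0,0,0],[0,0,0],[0,0,0]], dr=[[0,0,-1],[0,0,-1],[0,0,-1],[0,0,-1],[0,0,-1]])

```text
time_s: 1.5
tcp_pos: [0.5129, -0.2189, 0.2313]
ee_rot: [-1.796, -2.577, -0.0]
ft_force: [-1.3, -0.2, -0.1]
finger_gap: 0.0856
grip_force: 0.0
```

Run:
```python
from h import *
s=bot.state();print(s['tcp_pos'],s['joints'],R.from_rotvec(s['ee_rot']).as_matrix().round(3))
```

```text
[ 0.51289247 -0.2188676   0.23126453] [ 0.4349435   0.68199976 -0.17059637  1.54702658  0.13431528  0.92421013
  0.57445441] [[-0.346  0.938 -0.   ]
 [ 0.938  0.346  0.   ]
 [ 0.    -0.    -1.   ]]
```

>>> drive_tool(travel=[[0,0,0],[0,0,0],[0,0,0],[0,0,0],[0,0,0]], dr=[[0,0,-1],[0,0,-1],[0,0,-1],[0,0,-1],[0,0,-1]])

```text
time_s: 2.0
tcp_pos: [0.5129, -0.2189, 0.2313]
ee_rot: [-1.321, -2.85, -0.0]
ft_force: [-0.0, -0.0, 0.3]
finger_gap: 0.0854
grip_force: 0.0
```

>>> drive_tool(travel=[[0,0,0],[0,0,0],[0,0,0],[0,0,0],[0,0,0]], dr=[[0,0,-1],[0,0,-1],[0,0,-1],[0,0,-1],[0,0,-1]])

```text
time_s: 2.5
tcp_pos: [0.5129, -0.2189, 0.2313]
ee_rot: [-0.806, -3.036, -0.0]
ft_force: [0.0, -0.1, -0.4]
finger_gap: 0.0855
grip_force: 0.0
```

>>> drive_tool(travel=[[0,0,0],[0,0,0],[0,0,0],[0,0,0],[0,0,0]], dr=[[0,0,-1],[0,0,-1],[0,0,-1],[0,0,-1],[0,0,-1]])

```text
time_s: 3.0
tcp_pos: [0.5129, -0.2189, 0.2313]
ee_rot: [-0.267, -3.13, -0.0]
ft_force: [1.0, -0.6, -0.3]
finger_gap: 0.0856
grip_force: 0.0
```

>>> drive_tool(travel=[[0,0,0],[0,0,0],[0,0,0],[0,0,0],[0,0,0]], dr=[[0,0,-1],[0,0,-1],[0,0,-1],[0,0,-1],[0,0,-1]])

```text
time_s: 3.5
tcp_pos: [0.5129, -0.2189, 0.2313]
ee_rot: [0.281, -3.129, -0.0]
ft_force: [-0.7, 0.9, 0.4]
finger_gap: 0.0853
grip_force: 0.0
```

>>> drive_tool(travel=[[0,0,0],[0,0,0],[0,0,0],[0,0,0],[0,0,0]], dr=[[0,0,-1],[0,0,-1],[0,0,-1],[0,0,-1],[0,0,-1]])

```text
time_s: 4.0
tcp_pos: [0.5129, -0.2189, 0.2313]
ee_rot: [0.82, -3.033, -0.0]
ft_force: [0.2, 0.3, 0.2]
finger_gap: 0.0849
grip_force: 0.0
```

```bash
cat >> h.py <<'E'
def go(x,y,z):
    s=bot.state();M=R.from_rotvec(s['ee_rot']).as_matrix()
    print('tcp',s['tcp_pos'].round(4),'theta_y',np.degrees(np.arctan2(M[1,1],M[0,1])).round(2),'tilt z',M[:,2].round(4),'j',s['joints'].round(2),'t',s['time_s'])
    print('F',s['ft_force'].round(1),'gap',s['finger_gap'],'grip',s['grip_force'])
    if x is not None: print('units of 50mm, tool axes:',(M.T@(np.array([x,y,z])-s['tcp_pos'])/.05).round(3))
E
python3 -c "
from h import *
go(.465,.0657,.2)"
```

```text
tcp [ 0.5129 -0.2189  0.2313] theta_y 120.26 tilt z [-1.e-04  1.e-04 -1.e+00] j [ 0.69  0.75 -0.68  1.54  0.52  1.04  1.97] t 4.0
F [0.2 0.3 0.2] gap 0.08491946668313397 grip 0.0
units of 50mm, tool axes: [-2.042  5.399  0.626]
```

>>> drive_tool(travel=[[-0.29,0.77,0],[-0.29,0.77,0],[-0.29,0.77,0],[-0.29,0.77,0],[-0.29,0.77,0]], dr=[[0,0,0],[0,0,0],[0,0,0],[0,0,0],[0,0,0]])

```text
time_s: 4.5
tcp_pos: [0.4785, -0.0146, 0.2314]
ee_rot: [-0.815, 3.034, 0.0]
ft_force: [0.8, 0.6, -0.5]
finger_gap: 0.0852
grip_force: 0.0
```

>>> drive_tool(travel=[[-0.29,0.77,0.2],[-0.29,0.77,0.2],[0,0,0.2],[0,0,0],[0,0,0]], dr=[[0,0,0],[0,0,0],[0,0,-1],[0,0,0],[0,0,0]])

```text
time_s: 5.0
tcp_pos: [0.4657, 0.0641, 0.2015]
ee_rot: [0.916, -3.005, 0.0]
ft_force: [0.2, -0.8, 1.0]
finger_gap: 0.0852
grip_force: 0.0
```

Run:
```python
from h import *
go(.465,.0657,.082)
p,d,c,T=cam('wrist');P=cloud(d,c,T);P[d<=0]=-1;Z=P[:,:,2]
m=(np.hypot(P[:,:,0]-.465,P[:,:,1]-.0657)<.03)&(Z>.08)&(Z<.14)
q=P[m];print(len(q),q.mean(0),q.min(0),q.max(0));t=q[q[:,2]>.13];print('top',len(t),t.mean(0))
save('grasp',p)
```

```text
tcp [0.4657 0.0641 0.2015] theta_y 123.9 tilt z [-3.e-04 -2.e-04 -1.e+00] j [ 0.16  0.66 -0.63  1.88  0.54  0.78  1.39] t 5.0
F [ 0.2 -0.8  1. ] gap 0.08522378149657094 grip 0.0
units of 50mm, tool axes: [-0.008  0.035  2.389]
3494 [0.4604245  0.06310834 0.1247101 ] [0.44874727 0.04855308 0.08001352] [0.4802759  0.08287472 0.13566793]
top 1938 [0.46334532 0.06518604 0.13292409]
```

View pics/grasp.png

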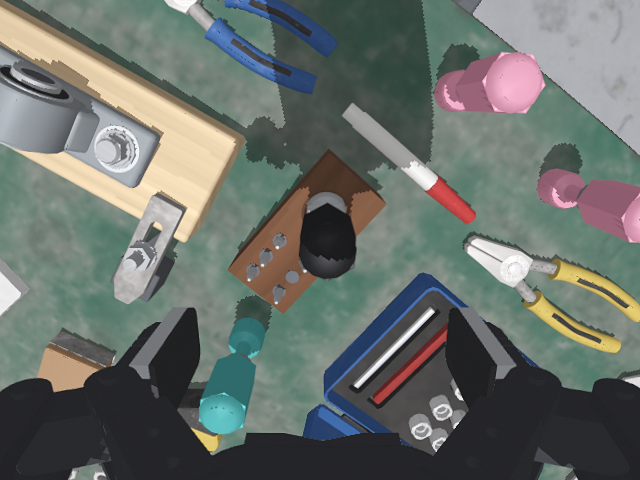

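The driver's handle top is at (328,245) and the block around it is clear. The turquoise decoy is at (222,412) and the blue case at (430,300), so I'll check finger clearance against both.

Run:
```python
from h import *
for n in('0','1'):
    f=np.load('pics/wrist%s.npz'%n);P=cloud(f['d'],bot.get_calibration('wrist'),f['T'])
p,d,c,T=cam('wrist');P=cloud(d,c,T).reshape(-1,3)[(d>0).ravel()]
M=T[:3,:3];s=bot.state();M=R.from_rotvec(s['ee_rot']).as_matrix()
q=(P-np.array([.4645,.0655,0]));u=q@M[:,0];v=q@M[:,1];z=P[:,2]
for n,k in(('finger zone',(abs(u)<.025)&(abs(v)>.025)&(abs(v)<.075)&(z<.19)&(z>.02)),('body',(abs(u)<.06)&(abs(v)<.06)&(np.hypot(u,v)>.03)&(z>.05)&(z<.19))):
    print(n,k.sum(),(P[k].max(0),np.c_[u,v,z][k].mean(0)) if k.any() else '')
```

```text
finger zone 1986 (array([0.51767771, 0.09770838, 0.05802568]), array([-0.00442941, -0.01112181,  0.03881057]))
body 174 (array([0.5347937 , 0.07547579, 0.06096136]), array([-0.03663295, -0.04168228,  0.0550824 ]))
```

>>> drive_tool(travel=[[-0.015,0.02,0.4],[-0.015,0.02,0.4],[0,0,0.4],[0,0,0],[0,0,0]], dr=[[0,0,0],[0,0,0],[0,0,0],[0,0,0],[0,0,0]])

```text
time_s: 5.6
tcp_pos: [0.466, 0.0664, 0.142]
ee_rot: [-0.917, 3.005, -0.0]
ft_force: [-0.3, 0.9, 0.2]
finger_gap: 0.0852
grip_force: 0.0
```

>>> drive_tool(travel=[[0,0,0.4],[0,0,0.4],[0,0,0.4],[0,0,0],[0,0,0]], dr=[[0,0,0],[0,0,0],[0,0,0],[0,0,0],[0,0,0]])

```text
time_s: 6.1
tcp_pos: [0.4662, 0.0667, 0.0824]
ee_rot: [-0.918, 3.004, -0.0]
ft_force: [0.2, -0.4, 0.4]
finger_gap: 0.0855
grip_force: 0.0
```

>>> drive_tool(travel=[[0,0,0],[0,0,0],[0,0,0],[0,0,0],[0,0,0]], dr=[[0,0,0],[0,0,0],[0,0,0],[0,0,0],[0,0,0]], gripper=0.9, force=70)

```text
time_s: 6.6
tcp_pos: [0.4659, 0.0668, 0.0817]
ee_rot: [-0.918, 3.004, -0.0]
ft_force: [-1.7, 0.8, 9.0]
finger_gap: 0.0296
grip_force: 68.1
```

>>> drive_tool(travel=[[0,0,0],[0,0,0],[0,0,0],[0,0,0],[0,0,0]], dr=[[0,0,0],[0,0,0],[0,0,0],[0,0,0],[0,0,0]])

```text
time_s: 7.1
tcp_pos: [0.4659, 0.0668, 0.0817]
ee_rot: [-0.919, 3.004, -0.0]
ft_force: [-1.3, 0.4, 10.4]
finger_gap: 0.0293
grip_force: 68.1
```

>>> drive_tool(travel=[[0,0,-0.3],[0,0,-0.5],[0,0,-0.5],[0,0,-0.6],[0,0,-0.6]], dr=[[0,0,0],[0,0,0],[0,0,0],[0,0,0],[0,0,0]])

```text
time_s: 7.6
tcp_pos: [0.4654, 0.0666, 0.2075]
ee_rot: [0.919, -3.003, -0.001]
ft_force: [0.6, -0.7, -1.3]
finger_gap: 0.0289
grip_force: 69.2
```

>>> drive_tool(travel=[[0,0,0],[0,0,0],[0,0,0]], dr=[[0,0,0],[0,0,0],[0,0,0]])

```text
time_s: 7.9
tcp_pos: [0.4654, 0.0664, 0.2054]
ee_rot: [0.918, -3.003, -0.0]
ft_force: [-0.2, -0.0, -2.9]
finger_gap: 0.0292
grip_force: 69.5
```

Run:
```python
from h import *
go(.512,-.1932,.207)
s=bot.state();M=R.from_rotvec(s['ee_rot']).as_matrix()
p,d,c,T=cam('wrist');P=cloud(d,c,T);q=(P-s['tcp_pos'])@M
np.savez('pics/hold.npz',p=p,d=d,T=T,q=q)
k=(d>0)&(np.hypot(q[:,:,0],q[:,:,1])<.03)
for z0 in np.arange(-.06,.09,.01):
    a=q[k&(q[:,:,2]>z0)&(q[:,:,2]<=z0+.01)]
    if len(a)>5: print(z0.round(3),len(a),a.mean(0).round(4),a.min(0).round(4),a.max(0).round(4))
for n in('scene','side'):
    p,d,c,T=cam(n);P=cloud(d,c,T);q=(P-s['tcp_pos'])@M
    k=(d>0)&(np.hypot(q[:,:,0],q[:,:,1])<.03)&(q[:,:,2]>.0)&(q[:,:,2]<.09);print(n,k.sum())
    v,u=np.nonzero(k)
    if len(u): print(u.min(),u.max(),v.min(),v.max());save('held_'+n,cv2.resize(p[v.min()-40:v.min()+60,u.min()-40:u.min()+60],None,fx=5,fy=5,interpolation=2))
    for z0 in np.arange(0,.09,.01):
        a=q[k&(q[:,:,2]>z0)&(q[:,:,2]<=z0+.01)]
        if len(a)>5: print(z0.round(3),len(a),a.mean(0).round(4),a.min(0).round(4),a.max(0).round(4))
```

```text
tcp [0.4654 0.0664 0.2054] theta_y 124.0 tilt z [-1.4e-03 -4.0e-04 -1.0e+00] j [ 0.16  0.65 -0.65  1.88  0.54  0.79  1.38] t 7.9
F [-0.2 -0.  -2.9] gap 0.02916538016997691 grip 69.46202208913746
units of 50mm, tool axes: [ 2.131 -4.826 -0.03 ]
-0.06 7464 [ 0.0056 -0.0004 -0.0524] [-0.0103 -0.0275 -0.0593] [ 0.016   0.0297 -0.05  ]
-0.05 6854 [ 0.0103 -0.0002 -0.0461] [-0.0127 -0.0276 -0.05  ] [ 0.0196  0.0291 -0.04  ]
-0.04 2849 [ 0.0124 -0.0006 -0.0354] [-0.0108 -0.029  -0.04  ] [ 0.0194  0.0276 -0.03  ]
-0.03 2580 [ 0.0122 -0.0006 -0.0252] [ 0.0061 -0.0291 -0.03  ] [ 0.0192  0.0277 -0.02  ]
-0.02 2122 [ 0.0121 -0.0008 -0.0151] [ 0.0063 -0.029  -0.02  ] [ 0.0193  0.0276 -0.01  ]
-0.01 1304 [ 0.0131 -0.0004 -0.0058] [ 0.0062 -0.028  -0.01  ] [ 0.0192  0.0268 -0.    ]
0.0 297 [ 0.0147 -0.0003  0.0017] [ 0.0098 -0.0152  0.    ] [0.0191 0.0147 0.0043]
0.03 175 [ 0.0063 -0.0003  0.0381] [ 0.0023 -0.0081  0.0336] [0.011  0.0084 0.04  ]
0.04 1717 [ 0.0085 -0.      0.0431] [-0.0038 -0.0146  0.04  ] [0.0168 0.0144 0.05  ]
0.05 313 [0.0137 0.0002 0.055 ] [ 0.0035 -0.0142  0.05  ] [0.017  0.01
[... 590 characters left out ...]
[0.0117 0.0145 0.0599]
0.06 20 [-0.0016  0.009   0.0628] [-0.0151 -0.001   0.0601] [0.0118 0.0152 0.0663]
side 177
322 335 232 255
0.0 10 [-0.0001  0.0075  0.0054] [-0.0164 -0.0003  0.001 ] [0.0155 0.0118 0.0099]
0.01 7 [-0.0026  0.0094  0.0125] [-0.0071  0.0057  0.0101] [0.0026 0.0121 0.0192]
0.02 17 [0.001  0.0032 0.0252] [-0.0045 -0.0029  0.0202] [0.0056 0.0066 0.0296]
0.03 20 [-0.0001  0.0032  0.0367] [-0.0096 -0.0027  0.0327] [0.0082 0.0084 0.0399]
0.04 67 [0.0008 0.0072 0.0443] [-0.0126 -0.0109  0.0401] [0.0156 0.0162 0.0496]
0.05 36 [0.0017 0.0115 0.0553] [-0.0127  0.0021  0.0503] [0.0155 0.0172 0.0599]
0.06 20 [-0.      0.0112  0.0637] [-0.0127  0.001   0.0606] [0.0156 0.0161 0.0673]
```

The grip is on the flats (gap 29 mm). The socket mouth is 67 mm below the TCP and the axis is about +1.4 mm along tool x. I'll carry it over the screw.

>>> drive_tool(travel=[[0.3,-0.7,0],[0.35,-0.8,0],[0.35,-0.8,0],[0.35,-0.8,0],[0.35,-0.8,0]], dr=[[0,0,0],[0,0,0],[0,0,0],[0,0,0],[0,0,0]])

```text
time_s: 8.55
tcp_pos: [0.5042, -0.1444, 0.2058]
ee_rot: [0.918, -3.004, -0.001]
ft_force: [-0.0, 0.3, -2.0]
finger_gap: 0.0295
grip_force: 69.5
```

>>> drive_tool(travel=[[0.3,-0.7,0],[0.1,-0.226,0],[0,0,0],[0,0,0],[0,0,0]], dr=[[0,0,0],[0,0,-0.4],[0,0,0],[0,0,0],[0,0,0]])

```text
time_s: 9.05
tcp_pos: [0.5137, -0.1909, 0.2062]
ee_rot: [0.962, -2.991, -0.001]
ft_force: [0.3, -0.4, -2.4]
finger_gap: 0.0292
grip_force: 69.9
```

Run:
```python
from h import *
go(.5132,-.1924,.165)
s=bot.state();M=R.from_rotvec(s['ee_rot']).as_matrix()
p,d,c,T=cam('wrist');save('over',p)
for n in('wrist','scene','side'):
    if n!='wrist': p,d,c,T=cam(n)
    P=cloud(d,c,T);q=(P-s['tcp_pos'])@M
    r=(d>0)&(np.hypot(q[:,:,0],q[:,:,1])<.025)
    a=q[r&(q[:,:,2]>.045)&(q[:,:,2]<.07)];b=q[r&(P[:,:,2]>.0865)&(P[:,:,2]<.092)];f=q[r&(P[:,:,2]>.07)&(P[:,:,2]<.076)]
    for nm,t in(('socket',a),('head',b),('flange',f)):
        if len(t): print(n,nm,len(t),t.min(0).round(4),t.max(0).round(4))
```

```text
tcp [ 0.5137 -0.1909  0.2062] theta_y 125.67 tilt z [-2.e-04  4.e-04 -1.e+00] j [ 0.65  0.77 -0.7   1.61  0.57  0.98  1.96] t 9.05
F [ 0.3 -0.4 -2.4] gap 0.029210652184289684 grip 69.8645233274874
units of 50mm, tool axes: [ 0.025 -0.019  0.825]
wrist socket 788 [-0.0034 -0.0146  0.045 ] [0.0168 0.0148 0.0668]
wrist head 217 [ 0.001  -0.0085  0.1175] [0.0109 0.0061 0.1197]
wrist flange 250 [-0.015  -0.0122  0.1303] [0.0148 0.0242 0.1351]
scene socket 75 [-0.0145 -0.0165  0.0451] [0.0111 0.0194 0.068 ]
scene head 12 [-0.005  -0.0087  0.1165] [0.0064 0.0067 0.1195]
scene flange 3 [-0.0079  0.001   0.1307] [0.0063 0.0067 0.1333]
side socket 58 [-0.0123  0.0004  0.0453] [0.0164 0.0191 0.0659]
side head 6 [-0.0029 -0.0018  0.1157] [0.0093 0.0041 0.1197]
side flange 9 [-0.0052 -0.0027  0.1303] [0.0135 0.0076 0.1348]
```

View pics/over.png

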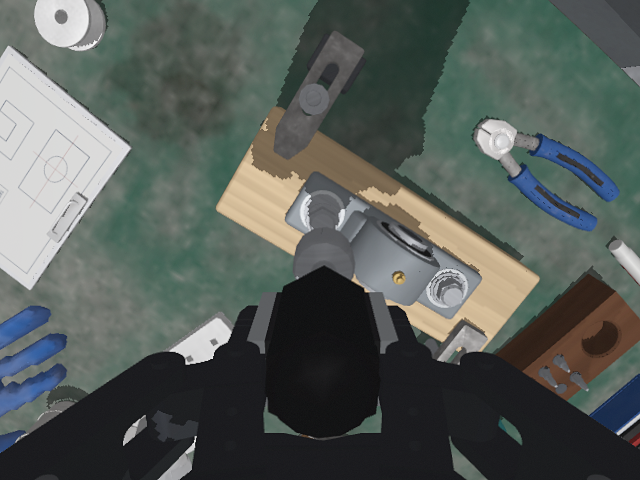

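The socket is at (325,250) with the screw head just above it at (323,195), and both sit nearly in line. I'll correct by +1.4 mm in x and -1.1 mm in y, then descend.

>>> drive_tool(travel=[[0.028,-0.022,0.2],[0,0,0.3],[0,0,0.3],[0,0,0],[0,0,0]], dr=[[0,0,0],[0,0,0],[0,0,0],[0,0,0],[0,0,0]])

```text
time_s: 9.7
tcp_pos: [0.5131, -0.1937, 0.1663]
ee_rot: [0.961, -2.991, -0.001]
ft_force: [-0.1, 0.6, -0.9]
finger_gap: 0.0295
grip_force: 69.8
```

```bash
cat > rel.py <<'E'
from h import *
go(None,0,0)
s=bot.state();M=R.from_rotvec(s['ee_rot']).as_matrix()
for n in('wrist','scene'):
    p,d,c,T=cam(n)
    P=cloud(d,c,T);q=(P-s['tcp_pos'])@M
    r=(d>0)&(np.hypot(q[:,:,0],q[:,:,1])<.025)
    for nm,lo,hi in(('socket',.045,.07),('head',.0865-.0,.092),('headside',.077,.084),('flange',.07,.0765)):
        h=q[:,:,2] if nm=='socket' else P[:,:,2]
        t=q[r&(h>lo)&(h<hi)&((nm=='socket')|(q[:,:,2]>.0685))]
        if len(t)>3: print(n,nm,len(t),t.min(0).round(4),t.max(0).round(4))
E
python3 rel.py
```

```text
tcp [ 0.5131 -0.1937  0.1663] theta_y 125.61 tilt z [-4.e-04  3.e-04 -1.e+00] j [ 0.64  0.82 -0.67  1.66  0.62  0.89  1.92] t 9.7
F [-0.1  0.6 -0.9] gap 0.02945409871923506 grip 69.7798869548933
wrist socket 807 [-0.0035 -0.0145  0.045 ] [0.0168 0.0148 0.0661]
wrist headside 9 [ 0.0098 -0.0003  0.0865] [0.0112 0.0037 0.0892]
wrist flange 153 [ 0.0051 -0.0088  0.0899] [0.0127 0.0117 0.0929]
scene socket 64 [-0.0152 -0.0059  0.0453] [0.0139 0.0147 0.0661]
scene head 15 [-0.008  -0.0051  0.0748] [0.0068 0.0124 0.0797]
scene headside 17 [-0.0094 -0.0011  0.0823] [0.0061 0.01   0.089 ]
scene flange 10 [-0.0114 -0.0027  0.0898] [0.0106 0.0088 0.0933]
```

>>> drive_tool(travel=[[-0.009,0.013,0.08],[0,0,0.08],[0,0,0],[0,0,0]], dr=[[0,0,0],[0,0,0],[0,0,0],[0,0,0]])

```text
time_s: 10.2
tcp_pos: [0.5131, -0.193, 0.1582]
ee_rot: [0.96, -2.991, -0.0]
ft_force: [0.5, -0.3, -1.6]
finger_gap: 0.029
grip_force: 69.8
```

>>> drive_tool(travel=[[0,0,0.03],[0,0,0.03],[0,0,0.02],[0,0,0],[0,0,0]], dr=[[0,0,0],[0,0,0],[0,0,0],[0,0,0],[0,0,0]])

```text
time_s: 10.7
tcp_pos: [0.5131, -0.193, 0.1543]
ee_rot: [0.96, -2.991, -0.0]
ft_force: [0.0, -0.1, -2.5]
finger_gap: 0.0291
grip_force: 69.8
```

```bash
python3 rel.py
```

```text
tcp [ 0.5131 -0.193   0.1543] theta_y 125.6 tilt z [-1.e-04  0.e+00 -1.e+00] j [ 0.63  0.84 -0.65  1.67  0.64  0.86  1.9 ] t 10.7
F [ 0.  -0.1 -2.5] gap 0.029131788136858197 grip 69.77801629560417
wrist socket 801 [-0.0034 -0.0145  0.045 ] [0.017  0.0149 0.0673]
wrist flange 17 [ 0.0115 -0.003   0.0789] [0.0132 0.0067 0.0807]
scene socket 68 [-0.0155 -0.0053  0.0457] [0.0145 0.0144 0.0698]
scene headside 13 [-0.0086 -0.0025  0.0713] [0.0099 0.0147 0.0769]
scene flange 11 [-0.011  -0.0058  0.0779] [0.0077 0.0103 0.0831]
```

>>> drive_tool(travel=[[0,0,0.03],[0,0,0.03],[0,0,0]], dr=[[0,0,0],[0,0,0],[0,0,0]])

```text
time_s: 11.1
tcp_pos: [0.513, -0.193, 0.1511]
ee_rot: [0.96, -2.991, -0.0]
ft_force: [-0.3, -0.8, -2.8]
finger_gap: 0.0292
grip_force: 69.8
```

>>> drive_tool(travel=[[0,0,0.03],[0,0,0.02],[0,0,0]], dr=[[0,0,0],[0,0,0],[0,0,0]])

```text
time_s: 11.4
tcp_pos: [0.5131, -0.193, 0.1486]
ee_rot: [0.96, -2.991, -0.0]
ft_force: [-0.3, 1.4, -3.2]
finger_gap: 0.0291
grip_force: 69.8
```

>>> drive_tool(travel=[[0,0,0.02],[0,0,0.02],[0,0,0]], dr=[[0,0,0],[0,0,0],[0,0,0]])

```text
time_s: 11.7
tcp_pos: [0.5131, -0.193, 0.1466]
ee_rot: [0.96, -2.991, -0.0]
ft_force: [0.2, 0.7, -1.0]
finger_gap: 0.0293
grip_force: 69.8
```

>>> drive_tool(travel=[[0,0,0.02],[0,0,0.02],[0,0,0]], dr=[[0,0,0],[0,0,0],[0,0,0]])

```text
time_s: 12.0
tcp_pos: [0.5131, -0.193, 0.1446]
ee_rot: [0.96, -2.991, -0.0]
ft_force: [0.4, 0.5, -2.0]
finger_gap: 0.0292
grip_force: 69.8
```

>>> drive_tool(travel=[[0,0,0.02],[0,0,0.01],[0,0,0]], dr=[[0,0,0],[0,0,0],[0,0,0]])

```text
time_s: 12.3
tcp_pos: [0.5131, -0.1931, 0.1432]
ee_rot: [0.96, -2.991, -0.0]
ft_force: [0.3, 0.3, -2.1]
finger_gap: 0.0293
grip_force: 69.8
```

>>> drive_tool(travel=[[0,0,0.01],[0,0,0]], dr=[[0,0,0],[0,0,0]])

```text
time_s: 12.5
tcp_pos: [0.5131, -0.193, 0.1428]
ee_rot: [0.96, -2.991, -0.0]
ft_force: [-0.2, 0.0, -1.7]
finger_gap: 0.0287
grip_force: 69.8
```

>>> drive_tool(travel=[[0,0,0.01],[0,0,0.01],[0,0,0]], dr=[[0,0,0],[0,0,0],[0,0,0]])

```text
time_s: 12.8
tcp_pos: [0.5136, -0.193, 0.1424]
ee_rot: [-0.96, 2.99, -0.001]
ft_force: [-1.3, -0.1, 9.4]
finger_gap: 0.0291
grip_force: 71.2
```

>>> drive_tool(travel=[[0,0,0.01],[0,0,0]], dr=[[0,0,0],[0,0,0]])

```text
time_s: 13.0
tcp_pos: [0.5139, -0.193, 0.1422]
ee_rot: [-0.96, 2.989, -0.002]
ft_force: [-1.2, 1.0, 15.0]
finger_gap: 0.029
grip_force: 71.8
```

Contact at about 17 N of push with the socket seated. I'll turn clockwise with 0.05 mm of feed per 4°, which matches the pitch.

>>> drive_tool(travel=[[0,0,0],[0,0,0],[0,0,0.001],[0,0,0.001],[0,0,0.001]], dr=[[0,0,1],[0,0,1],[0,0,1],[0,0,1],[0,0,1]])

```text
time_s: 13.5
tcp_pos: [0.5138, -0.1931, 0.142]
ee_rot: [-0.422, 3.111, -0.001]
ft_force: [-0.4, -0.5, 13.7]
finger_gap: 0.0293
grip_force: 71.6
```

>>> drive_tool(travel=[[0,0,0.001],[0,0,0.001],[0,0,0.001],[0,0,0.001],[0,0,0.001]], dr=[[0,0,1],[0,0,1],[0,0,1],[0,0,1],[0,0,1]])

```text
time_s: 14.0
tcp_pos: [0.5138, -0.1932, 0.1418]
ee_rot: [0.125, 3.137, -0.001]
ft_force: [-0.0, 0.4, 13.6]
finger_gap: 0.0291
grip_force: 71.6
```

```bash
python3 -c "
from h import *
go(None,0,0)"
```

```text
tcp [ 0.5138 -0.1932  0.1418] theta_y 85.43 tilt z [ 1.9e-03 -7.0e-04 -1.0e+00] j [ 0.53  0.82 -0.45  1.69  0.48  0.75  1.34] t 14.0
F [-0.   0.4 13.6] gap 0.02908200626787542 grip 71.57112689532369
```

The drive is steady. The driver axis sits about 1.4 mm off the TCP along tool x, so I'll add a small y feed per row to turn about the driver's axis, plus a catch-up for the first 40°.

>>> drive_tool(travel=[[-0.0013,-0.0056,0.001],[-0.0013,-0.0056,0.001],[-0.0013,-0.0056,0.001],[-0.0013,-0.0056,0.001],[-0.0013,-0.0056,0.001]], dr=[[0,0,1],[0,0,1],[0,0,1],[0,0,1],[0,0,1]])

```text
time_s: 14.5
tcp_pos: [0.5138, -0.1945, 0.1415]
ee_rot: [0.668, 3.068, -0.0]
ft_force: [-1.6, 0.2, 14.3]
finger_gap: 0.0295
grip_force: 71.5
```

>>> drive_tool(travel=[[0,-0.002,0.001],[0,-0.002,0.001],[0,-0.002,0.001],[0,-0.002,0.001],[0,-0.002,0.001]], dr=[[0,0,1],[0,0,1],[0,0,1],[0,0,1],[0,0,1]])

```text
time_s: 15.0
tcp_pos: [0.5135, -0.195, 0.1412]
ee_rot: [1.19, 2.905, 0.0]
ft_force: [-0.4, 0.9, 14.8]
finger_gap: 0.0293
grip_force: 71.6
```

```bash
python3 -c "
from h import *
go(None,0,0)"
```

```text
tcp [ 0.5135 -0.195   0.1412] theta_y 45.44 tilt z [ 1.9e-03 -5.0e-04 -1.0e+00] j [ 0.43  0.8  -0.25  1.69  0.28  0.69  0.84] t 15.0
F [-0.4  0.9 14.8] gap 0.02925050217444709 grip 71.55494411410473
```

Sunk 1.0 mm over 80° at a 17 N push, as expected. Continuing.

>>> drive_tool(travel=[[0,-0.002,0.001],[0,-0.002,0.001],[0,-0.002,0.001],[0,-0.002,0.001],[0,-0.002,0.001]], dr=[[0,0,1],[0,0,1],[0,0,1],[0,0,1],[0,0,1]])

```text
time_s: 15.5
tcp_pos: [0.5131, -0.1952, 0.141]
ee_rot: [1.677, 2.655, 0.001]
ft_force: [-0.4, 1.1, 14.0]
finger_gap: 0.0293
grip_force: 71.6
```

>>> drive_tool(travel=[[0,-0.002,0.001],[0,-0.002,0.001],[0,-0.002,0.001],[0,-0.002,0.001],[0,-0.002,0.001]], dr=[[0,0,1],[0,0,1],[0,0,1],[0,0,1],[0,0,1]])

```text
time_s: 16.0
tcp_pos: [0.5126, -0.1953, 0.1407]
ee_rot: [2.112, 2.323, 0.001]
ft_force: [0.1, 1.5, 14.9]
finger_gap: 0.0294
grip_force: 71.6
```

>>> drive_tool(travel=[[0,-0.002,0.001],[0,-0.002,0.001],[0,-0.002,0.001],[0,-0.002,0.001],[0,-0.002,0.001]], dr=[[0,0,1],[0,0,1],[0,0,1],[0,0,1],[0,0,1]])

```text
time_s: 16.5
tcp_pos: [0.5121, -0.1953, 0.1405]
ee_rot: [2.484, 1.921, 0.002]
ft_force: [-1.5, 1.2, 14.5]
finger_gap: 0.0291
grip_force: 71.6
```

>>> drive_tool(travel=[[0,-0.002,0.001],[0,-0.002,0.001],[0,-0.002,0.001],[0,-0.002,0.001],[0,-0.002,0.001]], dr=[[0,0,1],[0,0,1],[0,0,1],[0,0,1],[0,0,1]])

```text
time_s: 17.0
tcp_pos: [0.5116, -0.1951, 0.1402]
ee_rot: [2.78, 1.461, 0.002]
ft_force: [-0.7, 1.2, 14.9]
finger_gap: 0.0292
grip_force: 71.6
```

```bash
python3 -c "
from h import *
go(None,0,0)"
```

```text
tcp [ 0.5116 -0.1951  0.1402] theta_y -34.55 tilt z [ 1.8e-03 -2.0e-04 -1.0e+00] j [ 0.23  0.8   0.15  1.7  -0.18  0.65 -0.13] t 17.0
F [-0.7  1.2 14.9] gap 0.02924363041256004 grip 71.63154758229211
```

>>> drive_tool(travel=[[0,-0.002,0.001],[0,-0.002,0.001],[0,-0.002,0.001],[0,-0.002,0.001],[0,-0.002,0.001]], dr=[[0,0,1],[0,0,1],[0,0,1],[0,0,1],[0,0,1]])

```text
time_s: 17.5
tcp_pos: [0.5113, -0.1948, 0.14]
ee_rot: [2.992, 0.956, 0.003]
ft_force: [-0.3, 0.6, 15.1]
finger_gap: 0.0289
grip_force: 71.6
```

>>> drive_tool(travel=[[0,-0.002,0.001],[0,-0.002,0.001],[0,-0.002,0.001],[0,-0.002,0.001],[0,-0.002,0.001]], dr=[[0,0,1],[0,0,1],[0,0,1],[0,0,1],[0,0,1]])

```text
time_s: 18.0
tcp_pos: [0.5111, -0.1944, 0.1397]
ee_rot: [3.113, 0.422, 0.003]
ft_force: [-0.7, 1.9, 15.5]
finger_gap: 0.0292
grip_force: 71.6
```

>>> drive_tool(travel=[[0,-0.002,0.001],[0,-0.002,0.001],[0,-0.002,0.001],[0,-0.002,0.001],[0,-0.002,0.001]], dr=[[0,0,1],[0,0,1],[0,0,1],[0,0,1],[0,0,1]])

```text
time_s: 18.5
tcp_pos: [0.511, -0.1939, 0.1395]
ee_rot: [3.139, -0.125, 0.003]
ft_force: [-1.4, 1.6, 14.9]
finger_gap: 0.0292
grip_force: 71.6
```

>>> drive_tool(travel=[[0,-0.002,0.001],[0,-0.002,0.001],[0,-0.002,0.001],[0,-0.002,0.001],[0,-0.002,0.001]], dr=[[0,0,1],[0,0,1],[0,0,1],[0,0,1],[0,0,1]])

```text
time_s: 19.0
tcp_pos: [0.5111, -0.1935, 0.1392]
ee_rot: [-3.07, 0.668, -0.003]
ft_force: [-0.6, 1.1, 14.7]
finger_gap: 0.0292
grip_force: 71.6
```

```bash
python3 -c "
from h import *
go(None,0,0)"
```

```text
tcp [ 0.5111 -0.1935  0.1392] theta_y -114.55 tilt z [ 1.9e-03 -3.0e-04 -1.0e+00] j [ 0.03  0.86  0.55  1.71 -0.63  0.75 -1.1 ] t 19.0
F [-0.6  1.1 14.7] gap 0.029197119514373367 grip 71.60393627746089
```

>>> drive_tool(travel=[[0,-0.002,0.001],[0,-0.002,0.001],[0,-0.002,0.001],[0,-0.002,0.001],[0,-0.002,0.001]], dr=[[0,0,1],[0,0,1],[0,0,1],[0,0,1],[0,0,1]])

```text
time_s: 19.5
tcp_pos: [0.5114, -0.1931, 0.139]
ee_rot: [-2.907, 1.191, -0.003]
ft_force: [0.6, 0.3, 15.1]
finger_gap: 0.0293
grip_force: 71.6
```

>>> drive_tool(travel=[[0,-0.002,0.001],[0,-0.002,0.001],[0,-0.002,0.001],[0,-0.002,0.001],[0,-0.002,0.001]], dr=[[0,0,1],[0,0,1],[0,0,1],[0,0,1],[0,0,1]])

```text
time_s: 20.0
tcp_pos: [0.5118, -0.1928, 0.1387]
ee_rot: [-2.656, 1.677, -0.003]
ft_force: [0.7, 0.9, 15.0]
finger_gap: 0.0294
grip_force: 71.6
```

>>> drive_tool(travel=[[0,-0.002,0.001],[0,-0.002,0.001],[0,-0.002,0.001],[0,-0.002,0.001],[0,-0.002,0.001]], dr=[[0,0,1],[0,0,1],[0,0,1],[0,0,1],[0,0,1]])

```text
time_s: 20.5
tcp_pos: [0.5122, -0.1927, 0.1385]
ee_rot: [-2.324, 2.113, -0.003]
ft_force: [0.3, 0.3, 15.3]
finger_gap: 0.0293
grip_force: 71.6
```

>>> drive_tool(travel=[[0,-0.002,0.001],[0,-0.002,0.001],[0,-0.002,0.001],[0,-0.002,0.001],[0,-0.002,0.001]], dr=[[0,0,1],[0,0,1],[0,0,1],[0,0,1],[0,0,1]])

```text
time_s: 21.0
tcp_pos: [0.5127, -0.1927, 0.1382]
ee_rot: [-1.922, 2.484, -0.002]
ft_force: [-0.7, 0.8, 15.5]
finger_gap: 0.0292
grip_force: 71.6
```

```bash
python3 -c "
from h import *
go(None,0,0)"
```

```text
tcp [ 0.5127 -0.1927  0.1382] theta_y 165.46 tilt z [ 1.7e-03 -5.0e-04 -1.0e+00] j [-0.12  0.99  0.93  1.71 -0.96  0.96 -2.2 ] t 21.0
F [-0.7  0.8 15.5] gap 0.029165940567069747 grip 71.6110817680601
```

>>> drive_tool(travel=[[0,-0.002,0.001],[0,-0.002,0.001],[0,-0.002,0.001],[0,-0.002,0.001],[0,-0.002,0.001]], dr=[[0,0,1],[0,0,1],[0,0,1],[0,0,1],[0,0,1]])

```text
time_s: 21.5
tcp_pos: [0.5131, -0.193, 0.1379]
ee_rot: [-1.461, 2.78, -0.002]
ft_force: [-0.6, 0.7, 15.9]
finger_gap: 0.0288
grip_force: 71.6
```

```bash
python3 -c "
from h import *
go(None,0,0)"
```

```text
tcp [ 0.5131 -0.193   0.1379] theta_y 145.45 tilt z [ 1.6e-03 -6.0e-04 -1.0e+00] j [-0.14  1.02  1.01  1.71 -1.02  1.02 -2.5 ] t 21.5
F [-0.6  0.7 15.9] gap 0.028778372260895198 grip 71.61529800603603
```

>>> drive_tool(travel=[[0,-0.002,0.001],[0,-0.002,0.001],[0,-0.002,0.001],[0,-0.002,0.001]], dr=[[0,0,1],[0,0,1],[0,0,1],[0,0,1]])

```text
time_s: 21.9
tcp_pos: [0.5134, -0.1933, 0.1377]
ee_rot: [-1.06, 2.956, -0.002]
ft_force: [-0.2, 0.5, 14.4]
finger_gap: 0.0291
grip_force: 71.6
```

>>> drive_tool(travel=[[0,0,-0.02],[0,0,-0.02],[0,0,-0.04],[0,0,-0.06],[0,0,-0.1]], dr=[[0,0,0],[0,0,0],[0,0,0],[0,0,0],[0,0,0]])

```text
time_s: 22.4
tcp_pos: [0.5128, -0.1929, 0.149]
ee_rot: [1.064, -2.956, -0.001]
ft_force: [0.6, 0.1, -1.0]
finger_gap: 0.0293
grip_force: 70.0
```

>>> drive_tool(travel=[[0,0,-0.2],[0,0,-0.3],[0,0,-0.3],[0,0,-0.3],[0,0,0]], dr=[[0,0,0],[0,0,0],[0,0,0],[0,0,0],[0,0,0]])

```text
time_s: 22.9
tcp_pos: [0.5132, -0.1934, 0.2058]
ee_rot: [-1.064, 2.955, -0.003]
ft_force: [0.4, 0.6, -2.8]
finger_gap: 0.0289
grip_force: 69.9
```

Run:
```python
from h import *
go(.465,.0665,.205)
s=bot.state();M=R.from_rotvec(s['ee_rot']).as_matrix()
for n in('scene','wrist'):
    p,d,c,T=cam(n);P=cloud(d,c,T)
    t=P[(d>0)&(np.hypot(P[:,:,0]-.512,P[:,:,1]+.1932)<.015)&(P[:,:,2]>.078)&(P[:,:,2]<.1)]
    if len(t):print(n,len(t),t.mean(0),t.min(0),t.max(0),np.median(t[:,2]))
q=(P-s['tcp_pos'])@M;t=q[(d>0)&(np.hypot(q[:,:,0],q[:,:,1])<.025)&(q[:,:,2]>.045)&(q[:,:,2]<.072)]
print('socket',t.min(0),t.max(0))
```

```text
tcp [ 0.5132 -0.1934  0.2058] theta_y 129.61 tilt z [ 0.0018 -0.0013 -1.    ] j [-0.19  1.    1.2   1.64 -0.98  1.22 -2.79] t 22.9
F [ 0.4  0.6 -2.8] gap 0.028901552256852068 grip 69.92505674985296
units of 50mm, tool axes: [-2.571  4.619  0.006]
scene 29 [ 0.51310766 -0.19138284  0.08236481] [ 0.50542393 -0.20116191  0.07854249] [ 0.5209389  -0.1830167   0.08626451] 0.08247099639647393
wrist 373 [ 0.50853593 -0.19569877  0.08165177] [ 0.50231947 -0.2030796   0.07825175] [ 0.51843099 -0.18559373  0.08445192] 0.0819380212919113
socket [-0.00378988 -0.01409687  0.04500658] [0.01675003 0.01525979 0.06758507]
```

The head is at z ≈ 0.083, so the screw has sunk over 4 mm and stands upright. Joint 7 is near its end, so I'll turn back in the air before carrying.

>>> drive_tool(travel=[[0,0,0],[0,0,0],[0,0,0],[0,0,0],[0,0,0]], dr=[[0,0,-1],[0,0,-1],[0,0,-1],[0,0,-1],[0,0,-1]])

```text
time_s: 23.5
tcp_pos: [0.5127, -0.1928, 0.2032]
ee_rot: [1.565, -2.724, -0.001]
ft_force: [-0.7, 0.3, -2.4]
finger_gap: 0.0295
grip_force: 69.8
```

>>> drive_tool(travel=[[0,0,0],[0,0,0],[0,0,0],[0,0,0],[0,0,0]], dr=[[0,0,-1],[0,0,-1],[0,0,-1],[0,0,-1],[0,0,-1]])

```text
time_s: 24.0
tcp_pos: [0.5127, -0.1928, 0.2033]
ee_rot: [2.014, -2.41, -0.001]
ft_force: [-1.1, 0.3, -2.7]
finger_gap: 0.0293
grip_force: 69.8
```

>>> drive_tool(travel=[[0,0,0],[0,0,0],[0,0,0],[0,0,0],[0,0,0]], dr=[[0,0,-1],[0,0,-1],[0,0,-1],[0,0,-1],[0,0,-1]])

```text
time_s: 24.5
tcp_pos: [0.5127, -0.1927, 0.2033]
ee_rot: [2.402, -2.024, -0.001]
ft_force: [-0.0, -0.3, -1.8]
finger_gap: 0.0292
grip_force: 69.8
```

>>> drive_tool(travel=[[0,0,0],[0,0,0],[0,0,0],[0,0,0],[0,0,0]], dr=[[0,0,-1],[0,0,-1],[0,0,-1],[0,0,-1],[0,0,-1]])

```text
time_s: 25.0
tcp_pos: [0.5127, -0.1927, 0.2033]
ee_rot: [2.717, -1.576, -0.002]
ft_force: [0.5, -0.2, -2.1]
finger_gap: 0.0291
grip_force: 69.8
```

>>> drive_tool(travel=[[0,0,0],[0,0,0],[0,0,0],[0,0,0],[0,0,0]], dr=[[0,0,-1],[0,0,-1],[0,0,-1],[0,0,-1],[0,0,-1]])

```text
time_s: 25.5
tcp_pos: [0.5127, -0.1927, 0.2033]
ee_rot: [-2.95, 1.08, 0.001]
ft_force: [0.1, 0.0, -1.1]
finger_gap: 0.0294
grip_force: 69.8
```

Run:
```python
from h import *
s=bot.state();M=R.from_rotvec(s['ee_rot']).as_matrix();o=M@np.array([.0014,.0002,0])
# block hole: where the driver stood when gripped = tcp then + offset then
th=np.radians(124);h=np.array([.4659+.0014*np.cos(th+np.pi/2),.0668+.0014*np.sin(th+np.pi/2)]);print('hole',h)
go(h[0]-o[0],h[1]-o[1],.205)
```

```text
hole [0.46473935 0.06601713]
tcp [ 0.5127 -0.1927  0.2033] theta_y -130.23 tilt z [-8.e-04  5.e-04 -1.e+00] j [-0.06  0.82  0.75  1.64 -0.65  0.96 -1.35] t 25.5
F [ 0.1  0.  -1.1] gap 0.029435609419645625 grip 69.83109278695338
units of 50mm, tool axes: [-4.102 -3.335 -0.031]
```

>>> drive_tool(travel=[[-0.5,-0.407,0],[-0.58,-0.472,0],[-0.58,-0.472,0],[-0.58,-0.472,0],[-0.58,-0.472,0]], dr=[[0,0,0],[0,0,0],[0,0,0],[0,0,0],[0,0,0]])

```text
time_s: 26.0
tcp_pos: [0.4792, -0.0127, 0.2034]
ee_rot: [2.948, -1.085, -0.001]
ft_force: [0.6, 0.8, -1.9]
finger_gap: 0.0292
grip_force: 69.7
```

>>> drive_tool(travel=[[-0.58,-0.472,0],[-0.5,-0.407,0],[-0.2,-0.161,0],[0,0,0],[0,0,0]], dr=[[0,0,0],[0,0,0],[0,0,0],[0,0,0],[0,0,0]])

```text
time_s: 26.5
tcp_pos: [0.4649, 0.066, 0.2038]
ee_rot: [2.947, -1.085, 0.0]
ft_force: [-0.6, -0.3, -0.9]
finger_gap: 0.0289
grip_force: 69.8
```

>>> drive_tool(travel=[[0,0,0.3],[0,0,0.4],[0,0,0.3],[0,0,0],[0,0,0]], dr=[[0,0,0],[0,0,0],[0,0,0],[0,0,0],[0,0,0]])

```text
time_s: 27.0
tcp_pos: [0.4651, 0.0658, 0.1543]
ee_rot: [2.947, -1.087, 0.0]
ft_force: [0.6, -0.5, -1.8]
finger_gap: 0.0292
grip_force: 69.8
```

Run:
```python
from h import *
s=bot.state();M=R.from_rotvec(s['ee_rot']).as_matrix();o=M@np.array([.0014,.0002,0])
go(.4647-o[0],.0660-o[1],.082)
p,d,c,T=cam('wrist');save('place',p)
```

```text
tcp [0.4651 0.0658 0.1543] theta_y -130.5 tilt z [ 1.e-04 -4.e-04 -1.e+00] j [-0.59  0.8   0.73  1.97 -0.84  0.7  -1.61] t 27.0
F [ 0.6 -0.5 -1.8] gap 0.029171742597039158 grip 69.79433172862628
units of 50mm, tool axes: [-0.038 -0.002  1.447]
```

View pics/place.png

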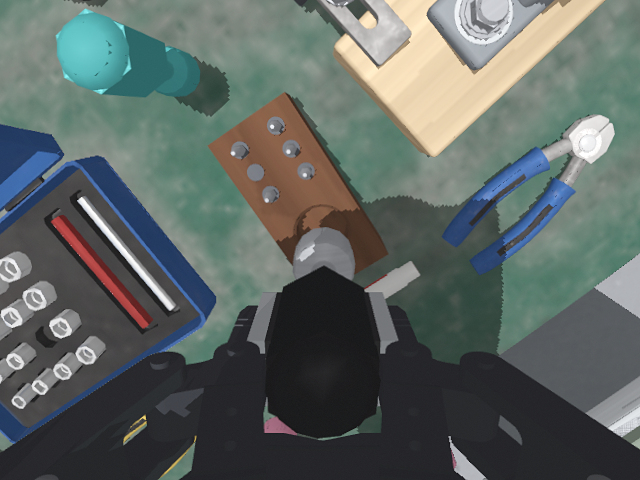

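The socket is over the hole at (322,225). Before lowering, I'll check where the pink decoys stand against the fingers.

Run:
```python
from h import *
c=bot.get_calibration('wrist');th=np.radians(123.9)
M=np.array([[-np.sin(th),np.cos(th),0],[np.cos(th),np.sin(th),0],[0,0,-1]])
T=np.eye(4);T[:3,:3]=M;T[:3,3]=[.4657,.0641,.2015];T=T@np.array(c['hand_eye'])
s=bot.state();N=R.from_rotvec(s['ee_rot']).as_matrix()
P=plane([(512,82),(625,205),(328,245)],.125,c,T);print(P.round(3))
print(((P-s['tcp_pos'])@N).round(3))
```

```text
[[0.34  0.093 0.125]
 [0.351 0.187 0.125]
 [0.461 0.065 0.125]]
[[-0.113  0.061  0.03 ]
 [-0.165 -0.018  0.029]
 [-0.003  0.004  0.03 ]]
```

>>> drive_tool(travel=[[-0.034,-0.002,0.3],[0,0,0.3],[0,0,0.1],[0,0,0],[0,0,0]], dr=[[0,0,0],[0,0,0],[0,0,0],[0,0,0],[0,0,0]])

```text
time_s: 27.55
tcp_pos: [0.4639, 0.0679, 0.1197]
ee_rot: [-2.948, 1.085, -0.001]
ft_force: [-0.3, 0.0, -1.9]
finger_gap: 0.0293
grip_force: 69.8
```

>>> drive_tool(travel=[[0,0,0.1],[0,0,0.1],[0,0,0.06],[0,0,0],[0,0,0]], dr=[[0,0,0],[0,0,0],[0,0,0],[0,0,0],[0,0,0]])

```text
time_s: 28.05
tcp_pos: [0.4636, 0.068, 0.1059]
ee_rot: [2.948, -1.085, -0.0]
ft_force: [-0.2, 0.1, -1.6]
finger_gap: 0.0293
grip_force: 69.8
```

>>> drive_tool(travel=[[0.012,0.015,0.06],[0,0,0.1],[0,0,0.1],[0,0,0.08],[0,0,0]], dr=[[0,0,0],[0,0,0],[0,0,0],[0,0,0],[0,0,0]])

```text
time_s: 28.55
tcp_pos: [0.4634, 0.067, 0.0884]
ee_rot: [2.948, -1.085, -0.001]
ft_force: [1.0, -0.3, -2.5]
finger_gap: 0.0293
grip_force: 69.8
```

>>> drive_tool(travel=[[0,0,0.04],[0,0,0.04],[0,0,0]], dr=[[0,0,0],[0,0,0],[0,0,0]])

```text
time_s: 28.85
tcp_pos: [0.4635, 0.0671, 0.0848]
ee_rot: [2.948, -1.085, -0.0]
ft_force: [-0.3, 0.1, -1.9]
finger_gap: 0.0291
grip_force: 69.8
```

>>> drive_tool(travel=[[0,0,0.02],[0,0,0.02],[0,0,0]], dr=[[0,0,0],[0,0,0],[0,0,0]])

```text
time_s: 29.15
tcp_pos: [0.4636, 0.0671, 0.0828]
ee_rot: [2.948, -1.085, -0.0]
ft_force: [-0.5, 0.3, -1.1]
finger_gap: 0.0294
grip_force: 69.8
```

>>> drive_tool(travel=[[0,0,0.01],[0,0,0]], dr=[[0,0,0],[0,0,0]])

```text
time_s: 29.35
tcp_pos: [0.4636, 0.0671, 0.0824]
ee_rot: [2.948, -1.085, -0.0]
ft_force: [0.7, 0.6, -2.3]
finger_gap: 0.0296
grip_force: 69.8
```

Within about 1 mm of the bottom. Releasing, then backing off upward.

>>> drive_tool(travel=[[0,0,0],[0,0,0],[0,0,0],[0,0,0],[0,0,0]], dr=[[0,0,0],[0,0,0],[0,0,0],[0,0,0],[0,0,0]], gripper=-0.8)

```text
time_s: 29.85
tcp_pos: [0.4636, 0.0671, 0.0824]
ee_rot: [2.948, -1.085, -0.0]
ft_force: [0.9, 0.2, 0.5]
finger_gap: 0.0769
grip_force: 0.0
```

>>> drive_tool(travel=[[0,0,0],[0,0,0],[0,0,0],[0,0,0],[0,0,0]], dr=[[0,0,0],[0,0,0],[0,0,0],[0,0,0],[0,0,0]])

```text
time_s: 30.35
tcp_pos: [0.4636, 0.0671, 0.0824]
ee_rot: [2.948, -1.085, -0.0]
ft_force: [-0.0, -0.1, 0.0]
finger_gap: 0.0769
grip_force: 0.0
```

>>> drive_tool(travel=[[0,0,-0.3],[0,0,-0.4],[0,0,-0.6],[0,0,-0.6],[0,0,-0.6]], dr=[[0,0,0],[0,0,0],[0,0,0],[0,0,0],[0,0,0]])

```text
time_s: 30.85
tcp_pos: [0.4633, 0.067, 0.2087]
ee_rot: [2.948, -1.085, -0.0]
ft_force: [-0.5, 0.3, 0.6]
finger_gap: 0.0769
grip_force: 0.0
```

>>> drive_tool(travel=[[0,0,0],[0,0,0],[0,0,0],[0,0,0],[0,0,0]], dr=[[0,0,0],[0,0,0],[0,0,0],[0,0,0],[0,0,0]])

```text
time_s: 31.35
tcp_pos: [0.4635, 0.067, 0.207]
ee_rot: [2.948, -1.085, -0.001]
ft_force: [0.6, 0.1, -0.7]
finger_gap: 0.0769
grip_force: 0.0
```

Run:
```python
from h import *
go(None,0,0)
p,d,c,T=cam('wrist');P=cloud(d,c,T)
q=P[(d>0)&(np.hypot(P[:,:,0]-.465,P[:,:,1]-.066)<.035)&(P[:,:,2]>.08)&(P[:,:,2]<.15)];print('driver',q.min(0),q.max(0));t=q[q[:,2]>.129];print('top',t.mean(0))
p2,d,c,T=cam('scene');P=cloud(d,c,T)
t=P[(d>0)&(np.hypot(P[:,:,0]-.512,P[:,:,1]+.1932)<.015)&(P[:,:,2]>.080)&(P[:,:,2]<.1)];print('screw',len(t),t.mean(0),t.max(0))
save('end',p)
```

```text
tcp [0.4635 0.067  0.207 ] theta_y -130.42 tilt z [-8.e-04 -3.e-04 -1.e+00] j [-0.65  0.73  0.83  1.91 -0.73  0.83 -1.71] t 31.35
F [ 0.6  0.1 -0.7] gap 0.07689373542257048 grip 0.0
driver [0.44818673 0.04790289 0.08002311] [0.48114396 0.08191453 0.13567018]
top [0.46555325 0.06401063 0.13259593]<stdin>:6: RuntimeWarning: Mean of empty slice.
  ret = um.true_divide(
Traceback (most recent call last):
ValueError: zero-size array to reduction operation maximum which has no identity
```

The driver top is at z = 0.1357, the same as at the start, so it is upright and seated. The screw was seen at about 0.083 after the socket came off it. The arm is clear.

```bash
python3 -c "
from h import *
print(bot.job_done())"
```

```text
the job is handed in; nothing more can be done
None
```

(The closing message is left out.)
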